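Put the two microscope objectives away in their cases

TASK

Put the two microscope objectives away: stand each one upright, lens up, in the middle of its own case base (the large objective on the large base, the small one on the small base) and put its own clear cover over it, so that the cover stands flat on the base round the objective, also in the middle. Set every part down gently, do not drop or knock over anything, and leave the two eyepieces and the four-well dish where they are.

Things in the scene. Friction and masses are not known exactly. Their poses are not given: they have to be found in the camera images.
- large_objective_mid (a point): The large microscope objective: white round barrel with a black knurled ring near its foot and a bare steel nose, 60 mm tall, standing upright and loose on the bench on its brass thread (25 mm across, lowest 5 mm). Barrel 34 mm across and straight-sided from 5 to 43 mm above its foot, then tapering to a 16 mm nose with a small dark lens on top. About 160 g. This point is on its axis half-way up, 30 mm above its foot; z points up out of the lens.
- small_objective_mid (a point): The small microscope objective: alike but smaller, 48 mm tall, standing upright and loose on the bench on its brass thread (20 mm across, lowest 5 mm). Barrel 25 mm across and straight-sided from 5 to 35 mm above its foot, then tapering to a 10 mm nose with a small dark lens. About 90 g. This point is on its axis half-way up, 24 mm above its foot; z up out of the lens.
- large_base_floor (a point): Base of the large objective case: a black round saucer, 86 mm across and 10 mm high, loose on the bench, about 300 g, with a flat inner floor 80 mm across, 8 mm above the bench, inside a rim that stands 2 mm above that floor; a flat grey pad 42 mm across marks the middle. This point is the centre of the floor, 8 mm above the bench; z up.
- small_base_floor (a point): Base of the small objective case: as the large one, but 72 mm across, 10 mm high, about 220 g, inner floor 66 mm across and 8 mm above the bench, rim 2 mm above the floor, grey pad 32 mm across. This point is the centre of the floor, 8 mm above the bench; z up.
- large_cover_mid (a point): Cover of the large case: clear rigid bell, a straight round tube 62 mm across, 74 mm tall, flat closed top 3 mm thick, open bottom, wall 2.5 mm (57 mm inside, 71 mm deep), about 60 g; stands open end down, loose on the bench. Belongs over the large objective, inside the large base's rim. Point: on its axis half-way up, 37 mm above its lower edge; z up. Wide grippers do best to hold it a little higher.
- small_cover_mid (a point): Cover of the small objective case: the same, but 48 mm across and 58 mm tall, wall 2.5 mm (43 mm inside, 55 mm deep inside), about 40 g. Stands open end down, loose on the bench. It goes over the small objective and stands on the floor of the small base. This point is on its axis half-way up, 29 mm above its lower edge; z up.
- eyepiece_a_mid (a point): Bystander: a microscope eyepiece, 46 mm tall, steel tube 30 mm across below, black head 39 to 42 mm across above with a wide flat lens on top; stands loose on the bench. This point is on its axis half-way up, 23 mm above its foot; z up.
- eyepiece_b_mid (a point): Bystander: the second eyepiece, just like the first. This point is on its axis, 23 mm above its foot; z up.
- dish_mid (a point): Bystander: a square four-well culture dish of pale plastic, 66 x 66 mm, 12 mm high, loose on the bench at any yaw. This point is at its centre, 6 mm above its underside; x and y along its sides, z up.

How it is judged:
By the outcome, as a careful person would: the job done as asked, in the order asked, and still so for the second after the job is handed in, with the robot touching nothing.
It also fails if it takes over 120 s, if anything falls off the work surface, if the arm or the gripper's body presses on something with over 40 N, if the wrist force passes 120 N, or if a joint passes its speed limit or range.

ROBOT

A 6-joint arm with a two-finger parallel gripper is mounted at the origin on the work surface. World frame = base frame: x ahead of the robot, y to its left, z up, the work surface at z = 0. Lengths are in m, angles in rad, forces in N, time in s.
With the tool pointing down it reaches from about 0.375 to 0.925 m from the base axis. Payload 5.7 kg.
Tool frame: the origin (TCP) lies midway between the tips of the shut fingers; the grasp point (between the pads) lies 19 mm behind it; z points along the fingers, x is the direction in which the jaws open and shut, and the axes are right-handed (so a half turn about z gives the same grasp; the last joint's range is limited). The gripper opens to 88 mm and grips with 3 to 60 N. Pads are 20 mm wide; open, the fingers measure 115 mm over their backs; the gripper's body (75 mm by 178 mm) begins 61 mm behind the grasp point.
Start: joints at [1.206, 0.359, 1.51, -0, 1.272, -0.115], TCP at [0.148, 0.581, 0.188] pointing down, gripper open.
Joint ranges: [-2.97, 2.97], [-1.01, 2.36], [0.21, 2.38], [-0.96, 4.11], [0.2, 2.71], [-2.98, 2.98]. Speed limits (rad/s): [2.39, 2.39, 3.14, 3.14, 3.14, 3.14].

INTERFACE

Orientations are given as a unit quaternion [x, y, z, w].
In Python, from bench import move_ptp, servo_line, goto_joints, move_gripper, sleep, inverse_kinematics, capture, PlanningError, close_job, spot_in, silhouettes, current_clock, current_joint_pos, current_qvel, current_joint_torque, current_position, current_orientation, current_force, current_torque, current_finger_gap gives the robot as it stands. Calls block until the motion is done:
- move_ptp(position, orientation): joint-space move of the TCP to a pose.
- servo_line(position, orientation=None, rate=0.15, contact_N=None): straight line of the TCP; orientation=None keeps the orientation; rate is the mean speed in m/s. With contact_N (N) it stops when the force on the tool has changed by that much, and returns True; else False.
- goto_joints(angles): joint-space move.
- move_gripper(opening): finger opening in m; the grip force is fixed at half the most; returns when the fingers have stopped.
- sleep(seconds).
- inverse_kinematics(position, orientation): joint angles nearest the present ones, or None.
- capture(name): name is "scene" or "top" or "wrist"; returns a dict with "image" (420x560x3 uint8, blue, green, red), "range_z" (420x560 float32, m along the optical axis (not along the pixel's ray), 0 where there is no reading), "intrinsics" (3x3 intrinsics, pixels), "R" (3x3) and "t" (3): a world point X has camera coordinates R X + t. Camera axes: x right, y down, z forward; pixel columns grow to the right and rows downward; lengths in m; the calibration is good to about 2 mm. A picture is of the moment at which its call begins.
A pose or a line that the arm cannot do raises PlanningError and nothing moves.
- close_job(): hands the job in, once; it reports no verdict.
Trained networks look in the newest picture that a camera, given by its name, has taken for a name from the list of things; names that differ only in an ending like _2 or _b are one class to them, and where a whole thing is asked for, a point or a joint stands for the part that bears it (a point fixed in the world has none). Each returns a list of dicts, best first, with "conf" (0 to 1); they miss things now and then, are a little off and sometimes report something else, mostly with a low value. They report only what shows in the picture. A call takes as long as a camera call.
- spot_in(camera, query): "xy" ([column, row] in pixels, amid what is visible of it).
- silhouettes(camera, query): "region" (420x560 bool, what is visible of it) and "xy" ([column, row] in pixels, amid what is visible of it).
Readings, each from a call of its own:
- current_clock(): time.
- current_joint_pos(): joint angles.
- current_qvel(): joint speeds.
- current_joint_torque(): joint torques, N m.
- current_position(): TCP position.
- current_orientation(): TCP orientation.
- current_force(): force on the tool from outside, world axes, zero at the start.
- current_torque(): the same for the moment, N m.
- current_finger_gap(): finger opening in m.
Only numpy, scipy, OpenCV 4.12 (cv2) and the standard library are available. Lean on these libraries where they do the work, as an engineer would, in place of code of your own. Each camera call takes 0.05 s, during which the arm holds its last target.

## Working session

There is one attempt and no reset: what is moved stays moved. The work goes in short steps, each a Python script; the robot and the scene stay as the last script left them, time stands still between calls to the robot, and variables do not carry over. Pictures are saved under pics/ and viewed, and the job is handed in when it is done.

```bash
ls; mkdir -p pics; python3 - <<'E'
from bench import *
import cv2,numpy as np
for c in ["scene","top","wrist"]:
    d=capture(c); cv2.imwrite(f"pics/{c}0.png",d["image"]); print(c,d["intrinsics"].tolist(),np.round(-d["R"].T@d["t"],3),np.round(d["R"],2).tolist())
print(current_clock(),current_orientation(),current_finger_gap())
E
```

```text
pics
scene [[389.6368762915749, 0.0, 277.44717465459695], [0.0, 389.6368762915749, 214.9579662353966], [0.0, 0.0, 1.0]] [1.096 0.086 0.507] [[-0.15, 0.99, 0.02], [0.62, 0.11, -0.78], [-0.77, -0.11, -0.63]]
top [[384.66044198250177, 0.0, 273.7077696618768], [0.0, 384.66044198250177, 210.84256209710588], [0.0, 0.0, 1.0]] [ 0.363 -0.01   0.793] [[-0.12, -0.99, -0.01], [-0.97, 0.12, -0.22], [0.22, -0.02, -0.97]]
wrist [[344.91141948106946, 0.0, 273.39690049812924], [0.0, 344.91141948106946, 206.27228953816464], [0.0, 0.0, 1.0]] [0.078 0.599 0.383] [[0.25, 0.97, -0.0], [0.93, -0.24, 0.27], [0.26, -0.07, -0.96]]
0.15 [ 7.89682474e-01  6.13515379e-01 -5.87569591e-04  3.51883364e-04] 0.08737755342474401
```

View pics/scene0.png

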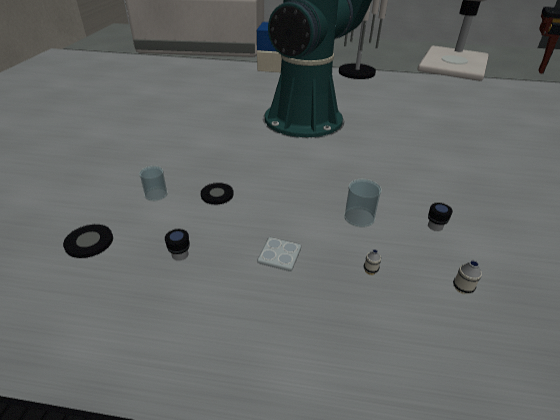

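View pics/top0.png

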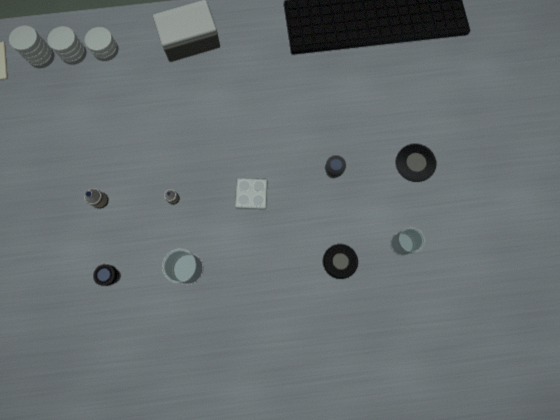

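View pics/wrist0.png

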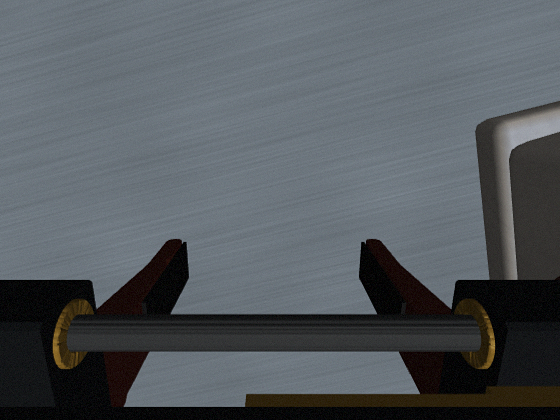

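```bash
cat > h.py <<'E'
from bench import *
import cv2,numpy as np
from scipy.optimize import minimize
P={ # (radius,z) profile
'large_objective_mid':[(.0125,0),(.0125,.005),(.017,.005),(.017,.043),(.008,.060)],
'small_objective_mid':[(.010,0),(.010,.005),(.0125,.005),(.0125,.035),(.005,.048)],
'large_base_floor':[(.043,0),(.043,.010)],
'small_base_floor':[(.036,0),(.036,.010)],
'large_cover_mid':[(.031,0),(.031,.074)],
'small_cover_mid':[(.024,0),(.024,.058)],
'eyepiece_a_mid':[(.015,0),(.015,.022),(.020,.022),(.020,.046)]}
def proj(d,X):
    c=X@d["R"].T+d["t"]; p=c@d["intrinsics"].T; return p[:,:2]/p[:,2:]
def ray(d,px,z):
    r=d["R"].T@np.linalg.inv(d["intrinsics"])@np.array([px[0],px[1],1.]); o=-d["R"].T@d["t"]
    return (o+r*(z-o[2])/r[2])[:2]
def mask(d,prof,xy,z0,S=8):
    a=np.linspace(0,2*np.pi,48)
    m=np.zeros((420,560),np.uint8)
    for (r1,z1),(r2,z2) in zip(prof[:-1],prof[1:]):
        X=np.vstack([np.c_[xy[0]+r*np.cos(a),xy[1]+r*np.sin(a),0*a+z0+z] for r,z in((r1,z1),(r2,z2))])
        h=cv2.convexHull(proj(d,X).astype(np.float32))
        cv2.fillConvexPoly(m,np.round(h*16).astype(np.int32),1,shift=4)
    return m>0
def fit(d,region,name,z0=0.):
    prof=P[name]; ys,xs=np.nonzero(region)
    xy=ray(d,(xs.mean(),ys.mean()),z0+prof[-1][1]/2)
    best=None
    for st in (.004,.0015,.0006):
        g=[(xy[0]+i*st,xy[1]+j*st) for i in range(-5,6) for j in range(-5,6)]
        s=[]
        for q in g:
            m=mask(d,prof,q,z0); s.append((m&region).sum()/(m|region).sum())
        s=np.array(s); k=s>=s.max()-.005
        xy=np.array(g)[k].mean(0)
    return xy,s.max()
DOWN=None
E
python3 - <<'E'
from h import *
D={c:capture(c) for c in("top","scene")}
for n in P:
  for c in D:
    for s in silhouettes(c,n)[:3]:
      if s["conf"]<.2: continue
      xy,i=fit(D[c],s["region"],n); print(n,c,round(s["conf"],2),np.round(s["xy"]),s["region"].sum(),np.round(xy,4),round(i,2),"R",round(np.hypot(*xy),3))
for s in silhouettes("top","dish_mid")[:1]: print("dish",ray(D["top"],s["xy"],.012))
E
```

```text
large_objective_mid top 0.81 [ 94. 198.] 371 [0.6112 0.3358] 0.93 R 0.697
large_objective_mid top 0.46 [419. 166.] 1148 [ 0.6025 -0.3469] 0.34 R 0.695
large_objective_mid top 0.21 [182. 267.] 1166 [0.4509 0.1818] 0.31 R 0.486
large_objective_mid scene 0.87 [470. 280.] 694 [0.6114 0.3371] 0.93 R 0.698
small_objective_mid top 0.48 [175. 197.] 196 [0.5973 0.1816] 0.95 R 0.624
small_objective_mid scene 0.53 [374. 264.] 328 [0.5967 0.1823] 0.91 R 0.624
large_base_floor top 0.59 [417. 164.] 1173 [ 0.6147 -0.345 ] 0.89 R 0.705
large_base_floor scene 0.62 [ 85. 240.] 1338 [ 0.6119 -0.344 ] 0.96 R 0.702
small_base_floor top 0.71 [340. 260.] 1006 [ 0.4235 -0.1475] 0.94 R 0.448
small_base_floor top 0.65 [332. 168.] 346 [ 0.6322 -0.1672] 0.37 R 0.654
small_base_floor top 0.59 [248. 196.] 926 [0.5881 0.0182] 0.85 R 0.588
small_base_floor scene 0.79 [217. 195.] 599 [ 0.422  -0.1471] 0.92 R 0.447
large_cover_mid top 0.95 [180. 267.] 1136 [0.4469 0.1639] 0.97 R 0.476
large_cover_mid scene 0.63 [363. 200.] 1407 [0.4451 0.1644] 0.97 R 0.474
small_cover_mid top 0.97 [407. 239.] 727 [ 0.445  -0.2814] 0.96 R 0.527
small_cover_mid scene 0.75 [150. 183.] 783 [ 0.4423 -0.2808] 0.97 R 0.524
small_cover_mid scene 0.32 [471. 276.] 666 [0.5993 0.3389] 0.49 R 0.689
eyepiece_a_mid top 0.89 [334. 168.] 379 [ 0.6181 -0.1637] 0.94 R 0.639
eyepiece_a_mid scene 0.62 [178. 244.] 641 [ 0.6148 -0.1627] 0.95 R 0.636
dish [0.57941179 0.01810379]
```

```bash
cat >> h.py <<'E'
def q(yaw): return [np.cos(yaw/2),np.sin(yaw/2),0.,0.]
def az(xy): return np.arctan2(xy[1],xy[0])
def pick(xy,g,width,off=0.,lift=.2):
    o=q(az(xy)+off)
    move_ptp([*xy,.16],o); 
    servo_line([*xy,g-.019+.0],o,rate=.12)
    print("at",np.round(current_position(),4),np.round(current_force(),2))
    move_gripper(max(0,width-.01)); print("gap",current_finger_gap(),"want",width)
    servo_line([*xy,g-.019+.02],rate=.05)
    servo_line([*xy,lift],rate=.2)
    print("lifted gap",current_finger_gap(),np.round(current_force(),2),"t",current_clock())
def place(xy,g,z,off=0.,lift=.2,above=.03):
    o=q(az(xy)+off)
    move_ptp([*xy,lift],o)
    n=z+g-.019
    servo_line([*xy,n+.012],rate=.10); sleep(.3)
    f=current_force()
    c=servo_line([*xy,n-.003],rate=.015,contact_N=3.)
    print("contact",c,np.round(current_position(),4),"nominal",n,np.round(current_force()-np.array(f),2))
    sleep(.2)
def release(lift=.2):
    move_gripper(.086); p=current_position()
    servo_line([p[0],p[1],p[2]+.03],rate=.05)
    servo_line([p[0],p[1],lift],rate=.2); print("t",current_clock(),current_finger_gap())
LO=(.6113,.3365);SO=(.597,.182);LB=(.6130,-.3445);SB=(.4228,-.1473);LC=(.446,.1642);SC=(.4437,-.2811)
E
python3 - <<'E'
from h import *
pick(LO,.030,.034)
d=capture("scene"); cv2.imwrite("pics/s1.png",d["image"])
d=capture("wrist"); cv2.imwrite("pics/w1.png",d["image"])
E
```

```text
at [0.6121 0.3368 0.012 ] [-0.41 -0.45  0.68]
gap 0.026218516857861217 want 0.034
lifted gap 0.026330656251112427 [-0.02  0.43 -1.9 ] t 6.825
```

View pics/s1.png

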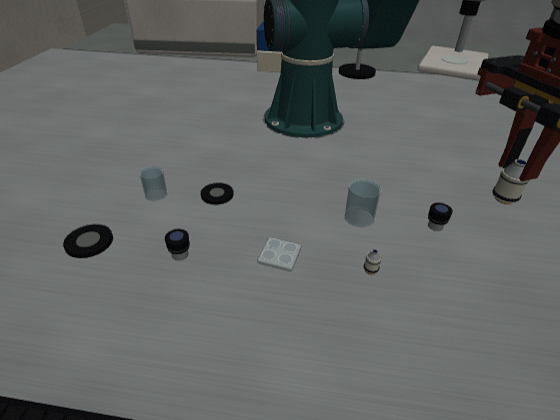

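View pics/w1.png

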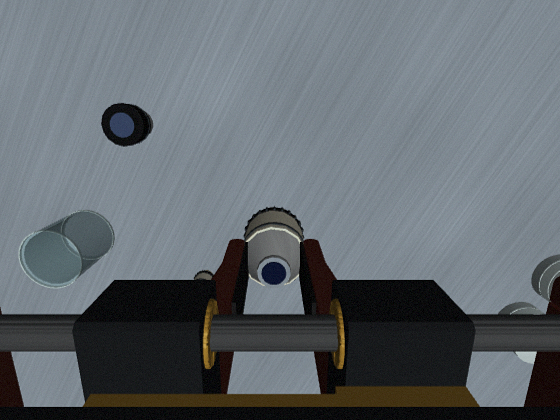

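```bash
python3 - <<'E'
from h import *
print(np.round(current_position(),4),current_finger_gap())
for c in("scene","wrist"):
    d=capture(c); s=silhouettes(c,"large_objective_mid")[0]; r=s["region"]
    im=d["image"].copy(); 
    ys,xs=np.nonzero(r); Z=d["range_z"][ys,xs]; print(c,s["conf"],xs.min(),xs.max(),ys.min(),ys.max(),len(xs))
    k=Z>0; C=np.linalg.inv(d["intrinsics"])@np.vstack([xs[k]*Z[k],ys[k]*Z[k],Z[k]])
    W=(d["R"].T@(C-d["t"][:,None])).T; print(np.percentile(W,[1,10,50,90,99],axis=0).round(3))
    x0,y0=xs.min()-60,ys.min()-60
    cr=im[max(0,y0):ys.max()+40,max(0,x0):xs.max()+60]; cv2.imwrite(f"pics/{c}2.png",cv2.resize(cr,None,fx=4 if c=="scene" else 3,fy=4 if c=="scene" else 3)[:600,:800])
E
```

```text
[0.6101 0.336  0.1979] 0.026126687502153197
scene 0.72 492 526 160 203 1012
[[0.313 0.319 0.001]
 [0.61  0.321 0.197]
 [0.621 0.329 0.219]
 [0.627 0.342 0.241]
 [0.628 0.468 0.248]]
wrist 0.96 245 302 208 287 3731
[[0.595 0.323 0.198]
 [0.598 0.333 0.208]
 [0.608 0.344 0.236]
 [0.618 0.352 0.247]
 [0.624 0.353 0.248]]
```

View pics/scene2.png

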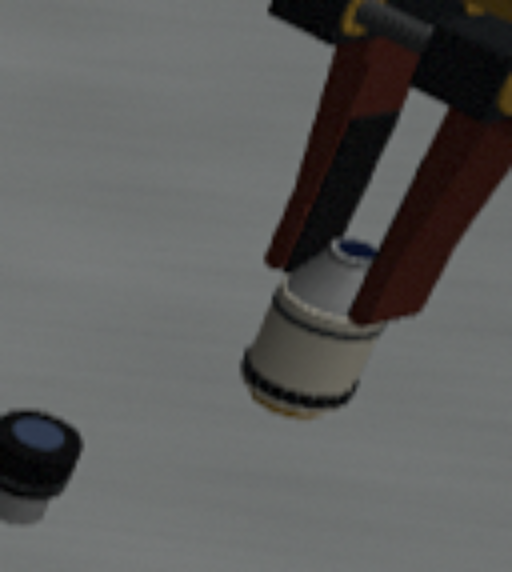

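View pics/wrist2.png

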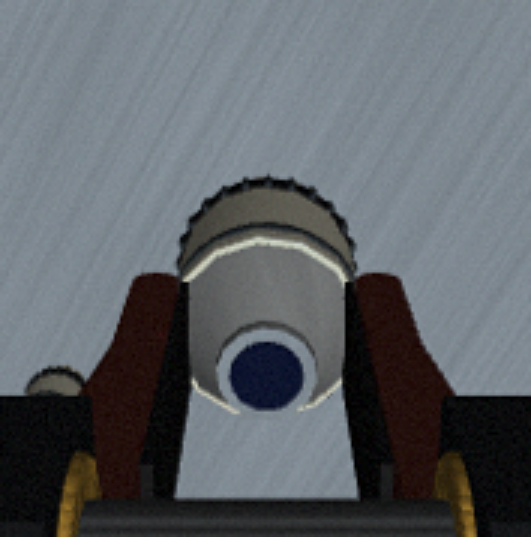

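```bash
python3 - <<'E'
from h import *
d=capture("scene")
def w(x,y):
    Z=d["range_z"][y,x]; c=np.linalg.inv(d["intrinsics"])@np.array([x*Z,y*Z,Z]); return np.round(d["R"].T@(c-d["t"]),3)
for p in [(521,179),(523,178),(526,178),(530,177),(501,165),(503,164),(503,166),(524,164),(520,160),(512,200),(500,199),(505,175)]: print(p,w(*p))
print(current_orientation(),current_position())
E
```

```text
(521, 179) [0.631 0.336 0.234]
(523, 178) [0.634 0.335 0.238]
(526, 178) [0.633 0.34  0.238]
(530, 177) [0.632 0.344 0.239]
(501, 165) [0.602 0.319 0.235]
(503, 164) [0.604 0.32  0.238]
(503, 166) [ 0.177  0.524 -0.   ]
(524, 164) [0.618 0.338 0.249]
(520, 160) [0.61  0.335 0.25 ]
(512, 200) [0.629 0.338 0.199]
(500, 199) [0.623 0.326 0.195]
(505, 175) [0.617 0.322 0.23 ]
[ 9.68519813e-01  2.48935774e-01 -5.90715142e-04  6.39612231e-05] [0.61101206 0.33636973 0.19922636]
```

```bash
python3 - <<'E'
from h import *
T=current_position()
for c in("scene","wrist","top"):
    d=capture(c); Z=d["range_z"]; ys,xs=np.nonzero(Z>0); z=Z[ys,xs]
    C=np.linalg.inv(d["intrinsics"])@np.vstack([xs*z,ys*z,z]); W=(d["R"].T@(C-d["t"][:,None])).T-T
    a=az(T); R=np.array([[np.cos(a),-np.sin(a)],[np.sin(a),np.cos(a)]]); U=W.copy(); U[:,:2]=W[:,:2]@R
    k=(abs(U[:,0])<.12)&(abs(U[:,1])<.06)&(U[:,2]>-.03)
    print(c,k.sum())
    for lo in np.arange(-.02,.16,.01):
        s=U[k&(U[:,2]>=lo)&(U[:,2]<lo+.01)]
        if len(s)>4: print(round(lo,2),len(s),np.percentile(s[:,0],[2,50,98]).round(3),np.percentile(s[:,1],[2,50,98]).round(3))
    if c=="wrist":
        v=np.clip(Z/0.5*255,0,255).astype(np.uint8); cv2.imwrite("pics/wd.png",cv2.applyColorMap(v,cv2.COLORMAP_JET))
E
```

```text
scene 8558
-0.02 5 [-0.006  0.009  0.012] [-0.01  -0.005  0.001]
-0.01 97 [-0.009  0.008  0.018] [-0.018 -0.012  0.005]
0.0 206 [-0.012  0.01   0.018] [-0.017 -0.012  0.006]
0.01 188 [-0.01   0.01   0.017] [-0.017 -0.012  0.005]
0.02 193 [-0.011  0.01   0.017] [-0.017 -0.013  0.005]
0.03 263 [-0.019  0.005  0.022] [-0.016 -0.011  0.008]
0.04 356 [-0.02   0.004  0.023] [-0.012 -0.007  0.01 ]
0.05 274 [-0.021  0.     0.023] [-0.012 -0.005  0.01 ]
0.06 252 [-0.021  0.014  0.024] [-0.012 -0.008  0.01 ]
0.07 275 [-0.022  0.014  0.026] [-0.012 -0.008  0.009]
0.08 306 [-0.023  0.015  0.027] [-0.012 -0.009  0.01 ]
0.09 317 [-0.025 -0.013  0.028] [-0.012 -0.009  0.01 ]
0.1 279 [-0.026 -0.014  0.029] [-0.013 -0.01   0.008]
0.11 212 [-0.078 -0.016  0.039] [-0.033 -0.015  0.002]
0.12 836 [-0.076 -0.015  0.04 ] [-0.034 -0.03   0.021]
0.13 1001 [-0.077 -0.018  0.037] [-0.034 -0.027  0.01 ]
0.14 535 [-0.084 -0.021  0.021] [-0.033 -0.021 -0.017]
0.15 1044 [-0.086 -0.05   0.017] [-0.033 -0.022  0.021]
wrist 64811
-0.01 86 [-0.016  0.001  0.019] [-0.     0.015  0.017]
0.0 375 [-0.016  0.001  0.018] [0
[... 951 characters left out ...]
 66 [-0.017 -0.013  0.005] [-0.017 -0.011  0.006]
0.02 53 [-0.017 -0.011  0.004] [-0.018 -0.013 -0.004]
0.03 97 [-0.022 -0.002  0.016] [-0.017 -0.013 -0.006]
0.04 102 [-0.022  0.001  0.021] [-0.013 -0.01  -0.003]
0.05 20 [-0.022 -0.021  0.004] [-0.012 -0.011 -0.006]
0.06 18 [-0.023 -0.021 -0.017] [-0.013 -0.012 -0.009]
0.07 11 [-0.023 -0.019 -0.015] [-0.013 -0.012 -0.011]
0.1 13 [0.013 0.015 0.02 ] [-0.012 -0.011 -0.009]
0.11 131 [-0.081 -0.08   0.016] [-0.033 -0.01   0.03 ]
0.12 386 [-0.081 -0.08   0.034] [-0.034 -0.023  0.027]
0.13 548 [-0.086 -0.028  0.024] [-0.034 -0.028  0.002]
0.14 229 [-0.089 -0.086 -0.017] [-0.034 -0.019  0.016]
0.15 1017 [-0.089 -0.075 -0.031] [-0.033 -0.018  0.006]
```

View pics/wd.png

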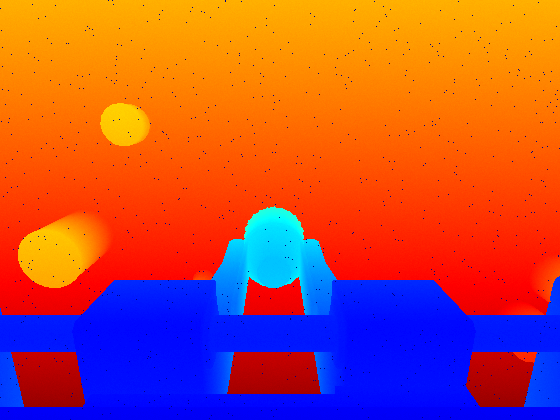

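```bash
python3 - <<'E'
from h import *
p=current_position()
servo_line([LO[0],LO[1],.025],rate=.1); sleep(.2)
c=servo_line([LO[0],LO[1],.008],rate=.015,contact_N=2.5); print(c,np.round(current_position(),4),current_force())
sleep(.2); move_gripper(.086); servo_line([LO[0],LO[1],.08],rate=.1)
T=current_position();print(T)
for c in("scene","wrist"):
    d=capture(c); cv2.imwrite(f"pics/{c}3.png",d["image"]); Z=d["range_z"]; ys,xs=np.nonzero(Z>0); z=Z[ys,xs]
    C=np.linalg.inv(d["intrinsics"])@np.vstack([xs*z,ys*z,z]); W=(d["R"].T@(C-d["t"][:,None])).T-T
    a=az(T); R=np.array([[np.cos(a),-np.sin(a)],[np.sin(a),np.cos(a)]]); U=W.copy(); U[:,:2]=W[:,:2]@R
    k=(abs(U[:,0])<.07)&(abs(U[:,0])>.038)&(abs(U[:,1])<.03)
    print(c,[(round(lo,3),int((k&(U[:,2]>=lo)&(U[:,2]<lo+.002)).sum())) for lo in np.arange(0.01,.05,.002)])
    if c=="scene":
      for n in ("large_objective_mid",):
        s=silhouettes(c,n)[0]; print(fit(d,s["region"],n))
d=capture("top"); s=silhouettes("top",n)[0]; print(fit(d,s["region"],n),current_clock())
E
```

```text
True [0.6112 0.3364 0.0105] [0.27432378 0.01585464 5.02213365]
[0.61080346 0.33627112 0.07949013]
scene [(np.float64(0.01), 0), (np.float64(0.012), 0), (np.float64(0.014), 0), (np.float64(0.016), 0), (np.float64(0.018), 0), (np.float64(0.02), 0), (np.float64(0.022), 0), (np.float64(0.024), 0), (np.float64(0.026), 0), (np.float64(0.028), 0), (np.float64(0.03), 0), (np.float64(0.032), 1), (np.float64(0.034), 11), (np.float64(0.036), 29), (np.float64(0.038), 31), (np.float64(0.04), 28), (np.float64(0.042), 35), (np.float64(0.044), 28), (np.float64(0.046), 33), (np.float64(0.048), 25)]
(array([0.60988778, 0.33710266]), np.float64(0.8913043478260869))
wrist [(np.float64(0.01), 0), (np.float64(0.012), 0), (np.float64(0.014), 0), (np.float64(0.016), 0), (np.float64(0.018), 0), (np.float64(0.02), 0), (np.float64(0.022), 0), (np.float64(0.024), 0), (np.float64(0.026), 0), (np.float64(0.028), 0), (np.float64(0.03), 2), (np.float64(0.032), 71), (np.float64(0.034), 120), (np.float64(0.036), 139), (np.float64(0.038), 149), (np.float64(0.04), 147), (np.float64(0.042), 148), (np.float64(0.044), 161), (np.float64(0.046), 171), (np.float64(0.048), 166)]
(array([0.61112627, 0.33486325]), np.float64(0.6776649746192893)) 12.6417
```

View pics/scene3.png

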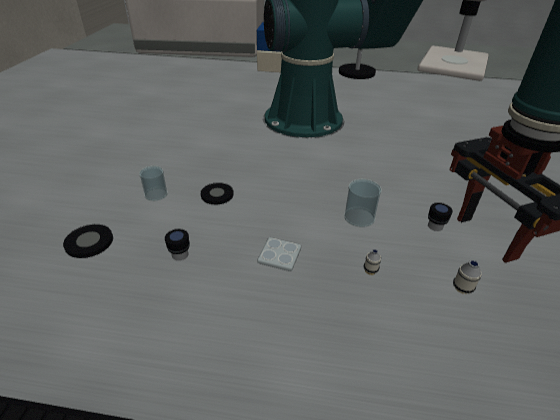

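```bash
sed -i 's/g-\.019/g-.019-.033/g' h.py; grep -n "033" h.py; python3 - <<'E'
from h import *
pick(LO,.030,.034,lift=.15)
d=capture("scene"); cv2.imwrite("pics/s4.png",d["image"][60:360,260:])
E
```

```text
43:    servo_line([*xy,g-.019-.033+.0],o,rate=.12)
46:    servo_line([*xy,g-.019-.033+.02],rate=.05)
52:    n=z+g-.019-.033
at [ 0.612   0.3368 -0.0211] [0.02 0.22 1.11]
gap 0.03230685233754365 want 0.034
lifted gap 0.032391249998790436 [-0.45 -0.11 -2.38] t 17.0583
```

View pics/s4.png

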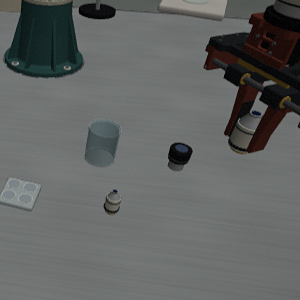

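```bash
python3 - <<'E'
from h import *
place(LB,.030,.008,lift=.15); print(current_clock())
for c in("scene","top"):
    d=capture(c); cv2.imwrite(f"pics/{c}5.png",d["image"])
E
```

```text
contact True [ 0.6129 -0.3444 -0.0141] nominal -0.014000000000000002 [1.32 0.16 7.49]
22.45
```

View pics/scene5.png

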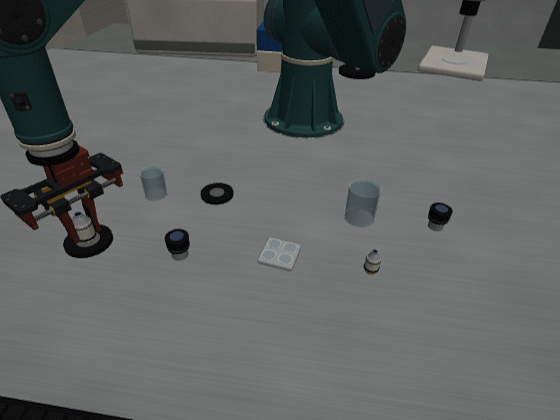

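Contact came exactly at the nominal height, and the objective is sitting on the base. I'll release it and check the centring.

```bash
cat >> h.py <<'E'
def check(name,base,z0=.008,b0=0.):
    for c in("scene","top"):
        d=capture(c); o=[]
        for n,z in((name,z0),(base,0.)):
            ss=silhouettes(c,n)
            # choose best IoU
            f=[(fit(d,s["region"],n,z),s["conf"]) for s in ss[:3]]
            f=max(f,key=lambda t:t[0][1]) if f else None; o.append(f)
            if f: print(c,n,np.round(f[0][0],4),round(f[0][1],2),round(f[1],2))
def pad(base,z=.008):
    "pad/lens centres by wrist/top crops"
E
python3 - <<'E'
from h import *
release(.15)
check('large_objective_mid','large_base_floor')
d=capture("wrist"); cv2.imwrite("pics/w6.png",d["image"])
d=capture("top"); cv2.imwrite("pics/t6.png",cv2.resize(d["image"][110:220,350:480],None,fx=5,fy=5))
d=capture("scene"); cv2.imwrite("pics/s6.png",cv2.resize(d["image"][190:280,40:140],None,fx=6,fy=6))
E
```

```text
t 25.075 0.0859600730513995
scene large_objective_mid [ 0.6107 -0.3454] 0.92 0.66
scene large_base_floor [ 0.6113 -0.3434] 0.72 0.85
top large_objective_mid [ 0.6138 -0.3452] 0.88 0.55
top large_base_floor [ 0.6146 -0.3435] 0.65 0.85
```

View pics/w6.png

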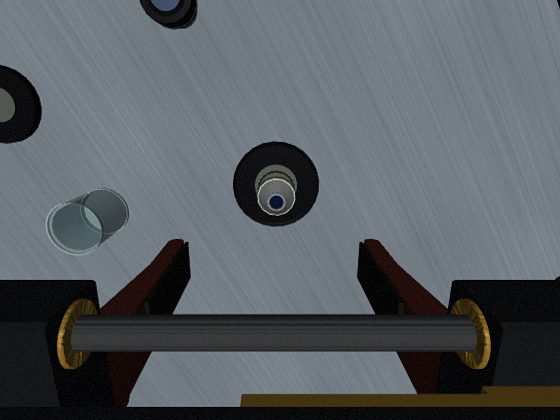

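View pics/s6.png

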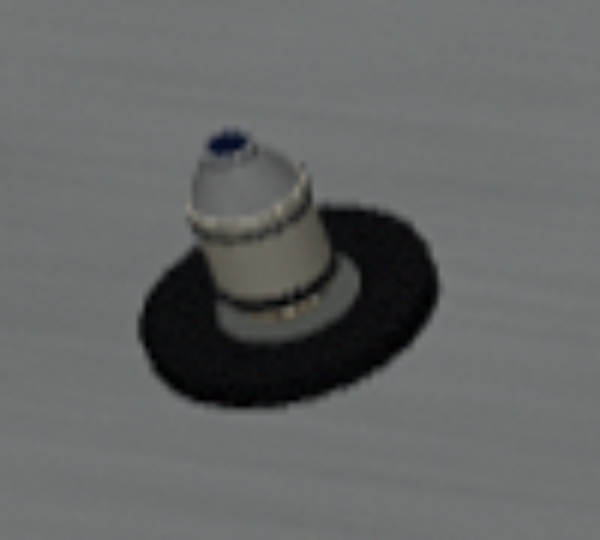

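```bash
python3 - <<'E'
from h import *
pick(LC,.047,.062)
d=capture("scene"); cv2.imwrite("pics/s7.png",d["image"])
d=capture("wrist"); cv2.imwrite("pics/w7.png",d["image"])
E
```

```text
at [ 0.4465  0.1643 -0.0045] [ 0.37 -0.16 -0.14]
gap 0.0627839824929916 want 0.062
lifted gap 0.06258627915735228 [-0.5  -0.55 -1.26] t 31.1083
```

View pics/s7.png

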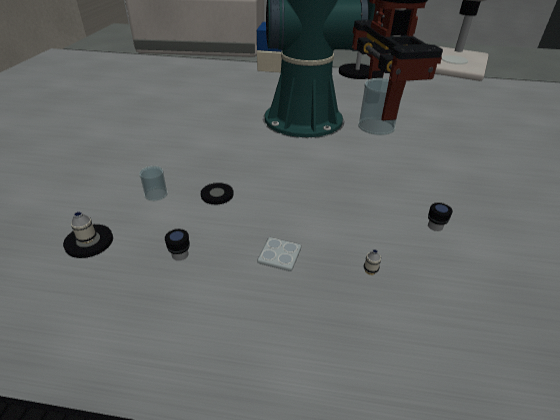

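View pics/w7.png

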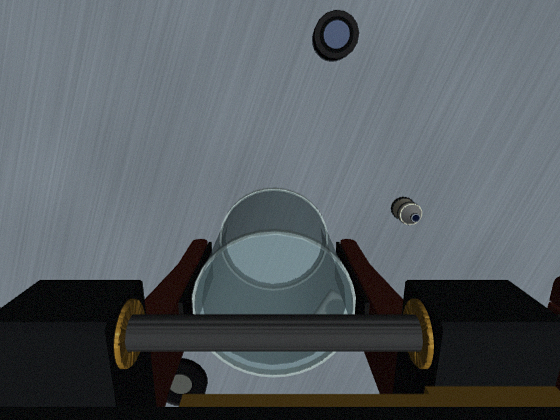

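```bash
python3 - <<'E'
from h import *
place(LB,.047,.008); 
d=capture("scene"); cv2.imwrite("pics/s8.png",d["image"])
print(current_finger_gap(),current_clock())
E
```

```text
contact True [ 0.6129 -0.3444  0.0033] nominal 0.0030000000000000027 [-0.25 -0.48  3.54]
0.062270352932506726 36.4417
```

View pics/s8.png

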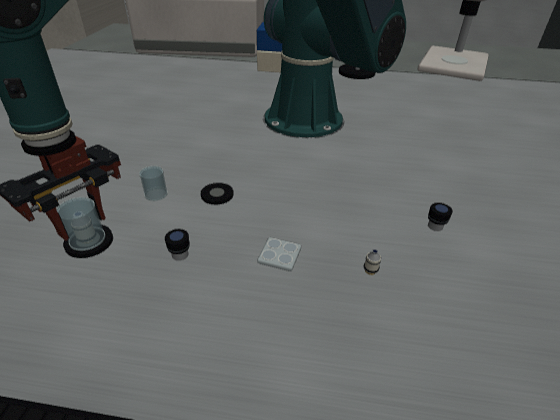

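```bash
python3 - <<'E'
from h import *
release(.17)
check('large_cover_mid','large_base_floor')
pick(SO,.027,.025,lift=.15)
d=capture("scene"); cv2.imwrite("pics/s9.png",d["image"])
E
```

```text
t 38.6083 0.08621431765991965
scene large_cover_mid [ 0.6117 -0.3452] 0.98 0.77
scene large_base_floor [ 0.6127 -0.3423] 0.39 0.71
top large_cover_mid [ 0.6134 -0.3447] 0.96 0.83
top large_base_floor [ 0.6133 -0.3421] 0.31 0.75
at [ 0.5977  0.1821 -0.0243] [ 0.27 -0.23  0.3 ]
gap 0.022980488362762855 want 0.025
lifted gap 0.02315587480121307 [ 0.28 -0.03 -0.34] t 44.9583
```

View pics/s9.png

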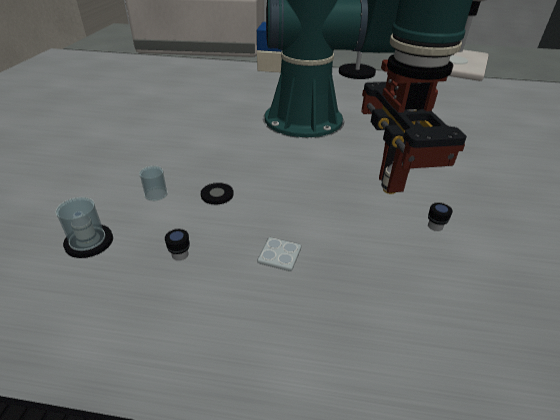

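```bash
python3 - <<'E'
from h import *
place(SB,.027,.008,lift=.15)
release(.15)
check('small_objective_mid','small_base_floor')
d=capture("wrist"); cv2.imwrite("pics/w10.png",d["image"])
d=capture("scene"); cv2.imwrite("pics/s10.png",cv2.resize(d["image"][140:260,40:260],None,fx=3.5,fy=3.5))
E
```

```text
contact True [ 0.4227 -0.1473 -0.0171] nominal -0.016999999999999998 [0.22 0.34 5.75]
t 52.0167 0.08619702827935148
scene small_objective_mid [ 0.4205 -0.1479] 0.72 0.57
scene small_base_floor [ 0.4206 -0.1479] 0.68 0.81
```

View pics/s10.png

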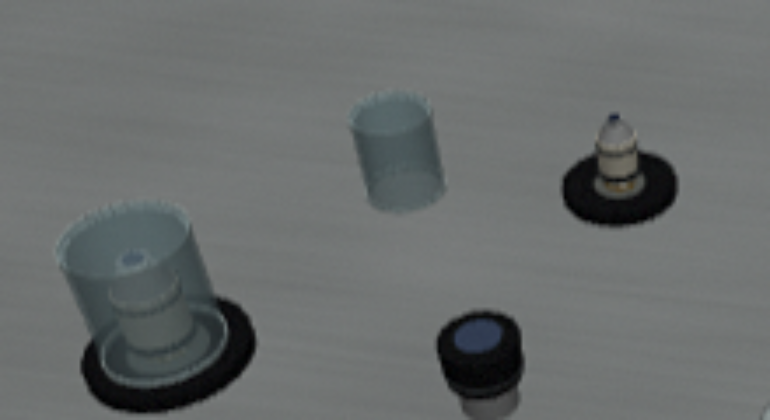

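View pics/w10.png

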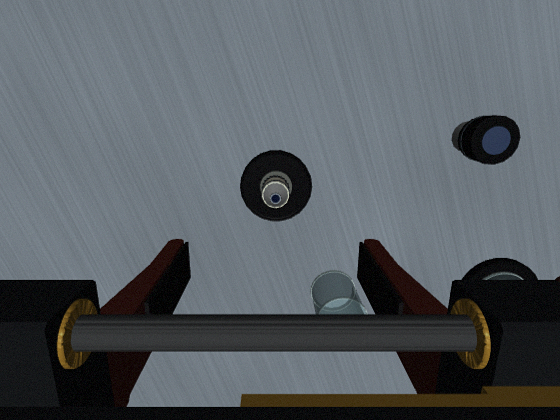

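```bash
python3 - <<'E'
from h import *
pick(SC,.036,.048)
g=current_finger_gap()
if abs(g-.048)<.003:
    place(SB,.036,.008)
d=capture("scene"); cv2.imwrite("pics/s11.png",cv2.resize(d["image"][100:260,40:300],None,fx=3,fy=3))
print(current_finger_gap(),current_clock())
E
```

```text
at [ 0.4442 -0.2814 -0.0154] [-0.16  0.59 -0.28]
gap 0.04699115310858467 want 0.048
lifted gap 0.04652358585555544 [-0.66 -0.12 -0.58] t 57.0083
contact True [ 0.4227 -0.1473 -0.008 ] nominal -0.008000000000000004 [-1.39 -0.25  7.55]
0.04753238999672825 61.0333
```

View pics/s11.png

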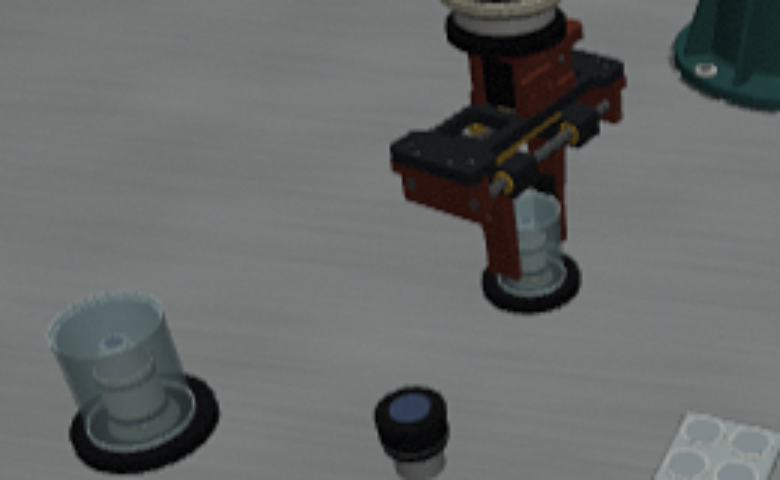

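```bash
python3 - <<'E'
from h import *
release(.18)
goto_joints([1.206, 0.359, 1.51, -0, 1.272, -0.115])
check('small_cover_mid','small_base_floor'); check('large_cover_mid','large_base_floor')
# base outline: fit black hull (fill region with cover mask)
for c in("scene","top"):
    d=capture(c)
    for b,cv,cxy,bxy in(("large_base_floor","large_cover_mid",LB,LB),("small_base_floor","small_cover_mid",SB,SB)):
        g=d["image"].max(2); cm=mask(d,P[cv],cxy,.008)
        dark=(g<60); best=max(((lambda m:((m&dark&~cm).sum()-( (~m)&dark&~cm&mask(d,[(.06,0),(.06,.01)],bxy,0)).sum()-(m&~dark&~cm).sum()))(mask(d,P[b],(bxy[0]+i*.001,bxy[1]+j*.001),0)),i,j) for i in range(-6,7) for j in range(-6,7))
        print(c,b,best)
d=capture("top"); cv2.imwrite("pics/t12.png",cv2.resize(d["image"][110:300,290:470],None,fx=3,fy=3)); cv2.imwrite("pics/t12f.png",d["image"])
d=capture("scene"); cv2.imwrite("pics/s12.png",cv2.resize(d["image"][130:280,40:300],None,fx=3,fy=3))
s=silhouettes("top","dish_mid")[:1]
print(current_clock(),[s_["xy"] for s_ in s])
E
```

```text
t 63.4917 0.0857239819870919
scene small_cover_mid [ 0.4205 -0.1477] 0.96 0.68
scene small_base_floor [ 0.4212 -0.1473] 0.43 0.59
top small_cover_mid [ 0.4239 -0.1474] 0.96 0.76
top small_base_floor [ 0.4236 -0.1469] 0.38 0.82
scene large_cover_mid [ 0.6113 -0.3446] 0.98 0.58
scene large_base_floor [ 0.6132 -0.3423] 0.36 0.68
top large_cover_mid [ 0.614  -0.3459] 0.98 0.92
top large_base_floor [ 0.6358 -0.1663] 0.34 0.68
scene large_base_floor (np.int64(450), -2, 1)
scene small_base_floor (np.int64(207), -3, 0)
top large_base_floor (np.int64(288), 2, -1)
top small_base_floor (np.int64(185), 1, -2)
67.0833 [[249.8, 195.7]]
```

View pics/t12.png

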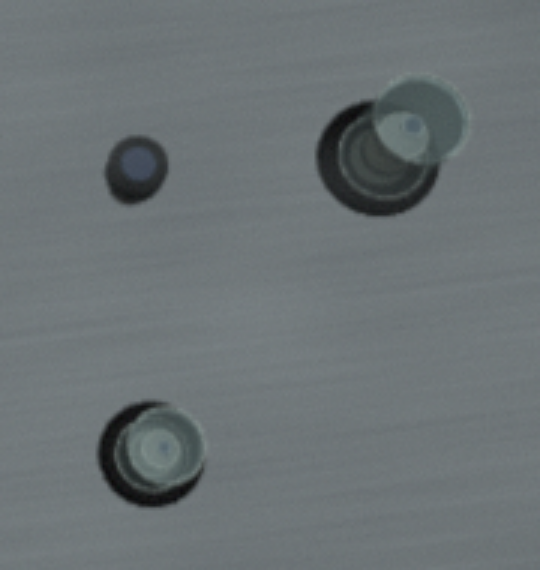

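View pics/s12.png

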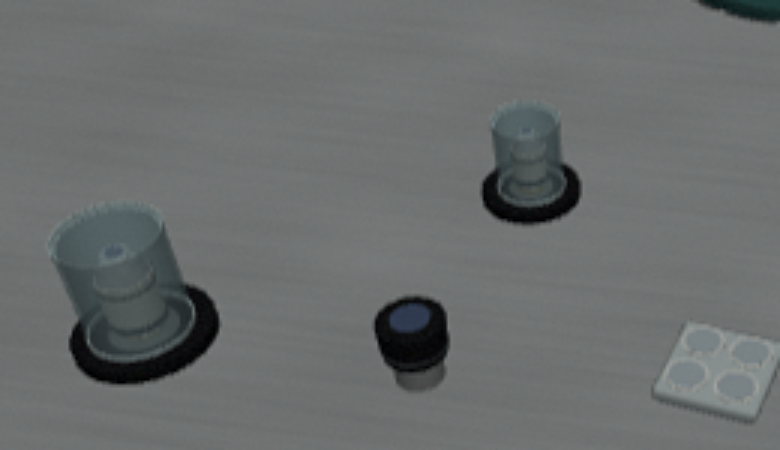

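View pics/t12f.png

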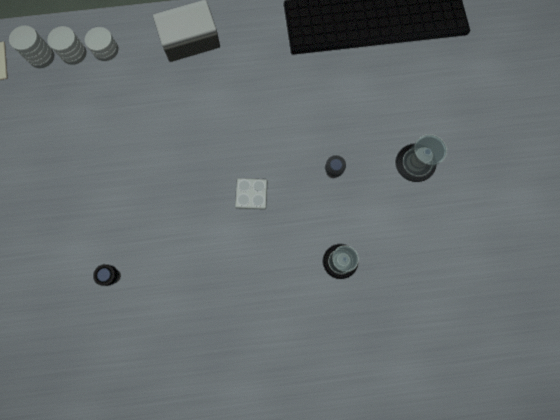

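```bash
python3 -c "
from bench import *
sleep(.5);close_job()"
```

```text
the job is handed in; nothing more can be done
```

Both objectives are put away: each stands lens up on its own base with its own cover over it. I handed the job in at about 68 s on the robot clock, with the arm clear.

- **Regrasp:** On the first grasp of the large objective, the real fingertips turned out to be about 33 mm behind the reported TCP. The fingers were holding only its taper. I set it back down at its spot, corrected for the offset, and picked it up again by the straight barrel. It did not fall or tip.
- **Placing:** All four parts touched down within 0.3 mm of the expected height. The contact force was 3.5–7.5 N, and the robot stopped on contact.
- **Centring:** In the last pictures both covers stand inside the base rims, round the objectives. The cover and base positions agree to about 1–3 mm.
- **Less certain checks:** The base outlines fitted poorly once the covers hid them. The scene and top cameras also differ by 2–3 mm from each other. One top-view fit of the large base landed near an eyepiece, and I disregarded it.
- **Bystanders:** Both eyepieces and the dish look unmoved by eye in the top picture.

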